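# Check a demagnetised bearing ball with the field probe

## Task

Gently lower the larger steel ball into the demagnetising coil (do not drop it), leave it sitting on the small ring seat in the middle, and let go of it. Then lift the field probe out of its stand, carry it over the things on the bench and hold it upright in the coil's mouth with its blade tip centred about 10 mm above the ball, the flat faces of the probe squarely facing towards and away from the coil's terminal block. Finish while still holding the probe there, steady and never touching the ball or coil with it; leave everything else where it is.

Things in the scene. Friction and masses are not known exactly. Their poses are not given: they have to be found in the camera images.
- coil: Demagnetising coil, fixed, on the left or right: an open-topped upright round pot, grey flanges, copper winding. Outer diameter 154 mm, bore 130 mm, rim 65 mm and inner floor 6 mm above the bench, a ring seat in the middle of the floor. Origin on its axis at bench height, z up. A grey terminal block (44 mm wide, 36 mm high, two brass posts) sticks out to 102 mm from the axis along the coil's +x.
- coil_seat (a point): Point on the coil's axis, level with the top of the rubber ring seat (black, outer diameter 34 mm, hole 20 mm), 16 mm above the bench. The large ball sits on it with its centre about 33 mm and its top about 53 mm above the bench.
- stand: Probe stand, fixed, on the other side of the bench from the coil: 90 x 90 mm, aluminium side walls and top plate whose top is 112 mm above the bench; the probe hangs by its collar in the plate's hole, 25 mm (x) x 37 mm (y), plate 12 mm thick. Origin: underside centre, z up.
- probe: Field probe, 165 mm long, about 90 g, hanging upright in the stand, blade down, tip 12 mm above the bench. Origin: centre of the blade's lower end; z up along the probe, x normal to its wide flat faces. Blade 3 (x) x 14 (y) mm up to z = 47 mm; grey handle 20 (x) x 32 (y) mm from z = 55 to 165 mm, with a black collar 32 x 44 mm at z = 100 to 106 mm; grip the handle above the collar.
- probe_tip (a point): Lower end of the probe's blade, centre (the probe's origin).
- ball_center (a point): Centre of the larger steel ball, diameter 40 mm, about 0.26 kg. At the start it sits on a fixed rubber ring (outer diameter 34 mm, 10 mm high) on the bench near the robot, its centre about 27 mm above the bench.
- ball: The larger steel ball; its frame turns as the ball rolls, so use the point at its centre.
- small_ball_center (a point): Centre of a smaller steel ball, diameter 28 mm, on a like rubber ring 120 to 190 mm beside the large one (either may be on the left); not wanted.
- supply_box: Grey supply box standing between stand and coil, 160 (x) x 65 (y) x 118 mm high, 1.8 kg, loose. Origin: underside centre.
- meter_a: Orange hand meter lying on the bench, 150 x 80 x 45 mm; origin underside centre.
- meter_b: Blue hand meter lying on the bench, 150 x 80 x 45 mm; origin underside centre.
- board: Loose circuit board, 70 x 100 mm, 20 mm high, lying near the back; origin underside centre.
- driver: Screwdriver lying near the back of the bench.
- spool: Empty grey spool, 60 mm in diameter, 40 mm high, on the right; origin underside centre.
There are look-alikes about, which are no part of the job. Of the things shaped like the probe, the grey one is meant.

How it is judged:
On the way:
1. the larger ball sits on the ring seat inside the coil, released and at rest (horizontal distance between ball_center and coil_seat below 0.006 m and z of ball_center in the frame of coil between 0.029 and 0.038 m and contact force between the fingers and ball below 0.05 N and linear speed of ball below 0.02 m/s), for 0.2 s.
At the end, for the whole second after the job is handed in: Large ball on the ring seat (within 6 mm of the axis), not held. Probe held by the fingers alone, still, upright within 7 degrees, faces square to the terminal block within 9 degrees, tip within 7 mm of straight above the ball centre, gap 4 to 17 mm, touching neither ball nor coil (horizontal distance between ball_center and coil_seat below 0.006 m and z of ball_center in the frame of coil between 0.029 and 0.038 m and contact force between each of the fingers, probe and ball below 0.05 N and horizontal distance between probe_tip and ball_center below 0.007 m and distance between probe_tip and ball_center between 0.024 and 0.037 m and height (world z) of probe_tip above 0.05 m and angle between probe's own z axis and vertical below 0.12 rad and angle between the x axis of probe and the x axis of coil, either way round below 0.16 rad and linear speed of probe below 0.02 m/s and contact force between the fingers and probe above 1 N and contact force between probe and coil below 0.05 N); the arm keeps its last pose, push and grip.
It fails at once if the large ball is dropped into the coil (it moves faster than 0.5 m/s in there) or is pressed on it with over 25 N ((horizontal distance between ball_center and coil below 0.065 m and height (world z) of ball_center below 0.085 m and linear speed of ball above 0.5 m/s) or contact force between ball and coil above 25 N).
It fails at once if the probe touches the ball or the coil (over 0.5 N) (contact force between probe and ball above 0.5 N or contact force between probe and coil above 0.5 N).
It fails at once if another thing on the bench is shifted by more than 20 mm (distance of any of supply_box, small_ball_center, meter_a, meter_b, board, driver, spool from where it was at the start of the episode above 0.02 m).
It also fails if it takes over 64 s, if anything falls off the work surface, if the arm or the gripper's body presses on something with over 40 N, if the wrist force passes 120 N, or if a joint passes its speed limit or range.

## Robot

A 7-joint arm with a two-finger parallel gripper is mounted at the origin on the work surface. World frame = base frame: x ahead of the robot, y to its left, z up, the work surface at z = 0. Lengths are in m, angles in rad, forces in N, time in s.
With the tool pointing down it reaches from about 0.425 to 0.875 m from the base axis. Payload 8.4 kg.
Tool frame: the origin (TCP) lies between the finger pads; the fingertips stand 14 mm ahead of it and the grasp point (between the pads) lies 5 mm behind it; y points along the fingers, x is the direction in which the jaws open and shut, and the axes are right-handed (so a half turn about y gives the same grasp; the last joint's range is limited). The gripper opens to 85 mm and grips with 20 to 120 N. Pads are 22 mm wide; open, the fingers measure 114 mm over their backs; the gripper's body (76 mm by 85 mm) begins 54 mm behind the grasp point. The pads swing forward as they close: fully open they stand 13 mm farther back than shut.
Start: joints at [-1.442, 0.333, 0.04, 1.465, -0.013, 1.343, -0.059], TCP at [0.147, 0.633, 0.245] pointing down, gripper open.
Joint ranges: [-2.58, 2.58], [-0.38, 2.09], [-1.3, 1.39], [0.25, 2.4], [-1.5, 4.64], [0.08, 2.09], [-2.65, 2.65]. Speed limits (rad/s): [2.22, 2.22, 2.79, 2.79, 3.14, 3.14, 3.14].

## Interface

Orientations are given as a unit quaternion [w, x, y, z].
In Python, from rig import * gives the robot as it stands. The module is installed in compiled form; this text tells all that it offers.
- The arm moves only by the shell command python3 -m jog 'ROWS' [OPENING]. ROWS is JSON, a list of rows, each a list of 6 numbers: the shift along the tool's x, y, z in mm, then the turn, a rotation vector about the tool's x, y, z in degrees. A call has 1 to 20 rows; each row shifts and turns the commanded pose from where the row before left it, along the tool's axes as they then stand; what a row does not reach is not made up. A row lasts 1/12 s, in which the tool goes at most 41.7 mm and 7.16 degrees, less where a joint would pass 70% of its speed; a pose out of reach is approached as far as the arm can. A call is refused whole if a number of a shift passes 41.7 or a number of a turn 7.16, either way. A call with a gripper value outside its range is refused whole. OPENING is the closure in counts, from 0 (fully open) to 255 (shut), set as the call begins (- or left out, the last holds). The fingers move at their own pace and stop on an object; the grip force is fixed at half the most. Time passes only in rows, so rows that do not move let the fingers close. It gives the time, the measured TCP pose, the force and the opening at its end, in the units of the state.
- read_state(): the state, without advancing time (a new reading comes with each control period).
- get_image(name): name is "scene" or "top"; returns a dict with "image" (384x512x3 uint8, red, green, blue), "K" (3x3 intrinsics, pixels), "xyz" and "rotation" of the camera in the world. Camera axes: x right, y up, looking along -z (the intrinsics and any distortion apply to the point x, -y, -z); pixel columns grow to the right and rows downward; lengths in m; the calibration is good to about 2 mm. A picture is of the moment at which its call begins. There is no depth.
- finish_job(): hands the job in, once; it reports no verdict.
The state is a dict: "clock": time; "joint_pos": joint angles; "qvel": joint speeds; "joint_torque": joint torques, N m; "tcp_pos": TCP position; "tool_rot": TCP orientation; "force": force on the tool from outside, world axes, zero at the start; "ft_torque": the same for the moment, N m; "gripper_width": finger opening in m.
Only numpy, scipy, OpenCV 4.12 (cv2) and the standard library are available. Lean on these libraries where they do the work, as an engineer would, in place of code of your own. Each camera call takes 0.05 s, during which the arm holds its last target.

## Working session

There is one attempt and no reset: what is moved stays moved. The work goes in short steps, Python scripts to look and compute and a shell command to move; the robot and the scene stay as the last step left them, time stands still between calls to the robot, and variables do not carry over. Pictures are saved under pics/ and viewed, and the job is handed in when it is done.

```bash
mkdir -p pics; python3 - <<'E'
from rig import *
import cv2
s=read_state()
for k in s: print(k,s[k])
for n in ["scene","top"]:
    d=get_image(n); cv2.imwrite(f"pics/{n}0.png",d["image"][:,:,::-1]); print(n,d["K"],d["xyz"],d["rotation"],[k for k in d])
E
```

```text
clock 0.0
joint_pos [-1.44216342  0.33389829  0.03987823  1.46627018 -0.01338932  1.34327636
 -0.05849122]
qvel [-0.00029358 -0.00027389  0.00084017 -0.00132025  0.0003826   0.00103447
  0.00029161]
joint_torque [ 1.44847570e-03 -6.58531451e+01  1.36638399e+00 -4.05571640e+01
  1.67705520e-02  1.24136082e-02 -2.85469184e-05]
tcp_pos [0.14674978 0.63278165 0.24442999]
tool_rot [-0.55321547  0.55397743  0.43950961 -0.44033277]
force [ 0.38303363  0.29033302 -0.33880363]
ft_torque [ 0.02030324 -0.01014124  0.01331632]
gripper_width 0.08554270922417469
scene [[355.92139376   0.         252.17114752]
 [  0.         355.92139376 191.73731256]
 [  0.           0.           1.        ]] [1.01630621 0.4034635  0.77076531] [0.36739995 0.1371136  0.33001279 0.85866681] ['image', 'K', 'xyz', 'rotation']
top [[397.44975731   0.         253.16579358]
 [  0.         397.44975731 193.86258041]
 [  0.           0.           1.        ]] [ 0.44699974 -0.05254908  1.10523738] [-0.69764832 -0.03690647  0.04052383  0.71434065] ['image', 'K', 'xyz', 'rotation']
```

View images.

View pics/scene0.png

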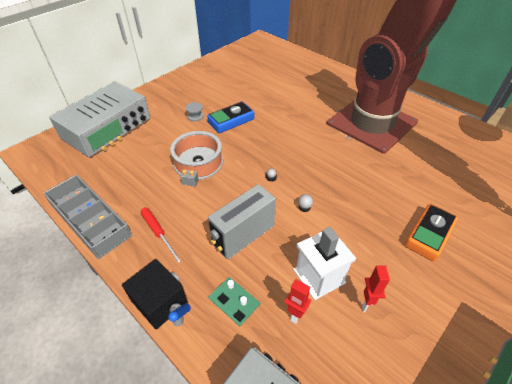

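View pics/top0.png

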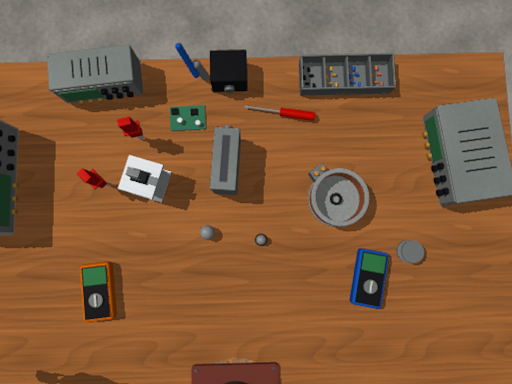

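```bash
cat > h.py <<'E'
import numpy as np, cv2
from scipy.spatial.transform import Rotation as R
def rot(q): return R.from_quat([q[1],q[2],q[3],q[0]]).as_matrix()
def ray(d,u,v):
    K=d["K"]; p=np.array([(u-K[0,2])/K[0,0],-(v-K[1,2])/K[1,1],-1.])
    return np.array(d["xyz"]),rot(d["rotation"])@p
def atz(d,u,v,z):
    o,r=ray(d,u,v); return o+r*(z-o[2])/r[2]
def proj(d,P):
    P=np.atleast_2d(P); c=(P-np.array(d["xyz"]))@rot(d["rotation"]); K=d["K"]
    return np.c_[K[0,2]+K[0,0]*c[:,0]/-c[:,2], K[1,2]+K[1,1]*c[:,1]/c[:,2]]
def tri(d1,p1,d2,p2):
    A=[];b=[]
    M=np.zeros((3,3));v=np.zeros(3)
    for d,p in((d1,p1),(d2,p2)):
        o,r=ray(d,*p); r/=np.linalg.norm(r); Q=np.eye(3)-np.outer(r,r); M+=Q; v+=Q@o
    return np.linalg.solve(M,v)
def crop(d,x0,y0,w,h,s,fn):
    im=d["image"][y0:y0+h,x0:x0+w,::-1]
    cv2.imwrite(fn,cv2.resize(im,None,fx=s,fy=s,interpolation=cv2.INTER_CUBIC))
E
python3 - <<'E'
from rig import *
from h import *
import pickle
t=get_image("top");s=get_image("scene"); pickle.dump((t,s),open("d0.pkl","wb"))
crop(t,110,145,160,110,5,"pics/t1.png")
crop(t,290,155,100,80,7,"pics/t2.png")
crop(s,160,120,130,90,6,"pics/s2.png")
crop(s,250,180,130,120,5,"pics/s1.png")
for n,d,uv,z in [("ball",t,(207,232),.027),("ball",s,(305.5,202),.027),("small",t,(261,240),.021),("small",s,(271,174),.021),("coil",t,(340,198),.065),("coil",s,(196.5,154),.065)]:
    print(n,atz(d,*uv,z).round(4))
E
```

```text
ball [0.4649 0.0676 0.027 ]
ball [0.4658 0.0698 0.027 ]
small [ 0.4399 -0.0778  0.021 ]
small [ 0.4458 -0.0741  0.021 ]
coil [ 0.545  -0.2875  0.065 ]
coil [ 0.5684 -0.2608  0.065 ]
```

View pics/t1.png

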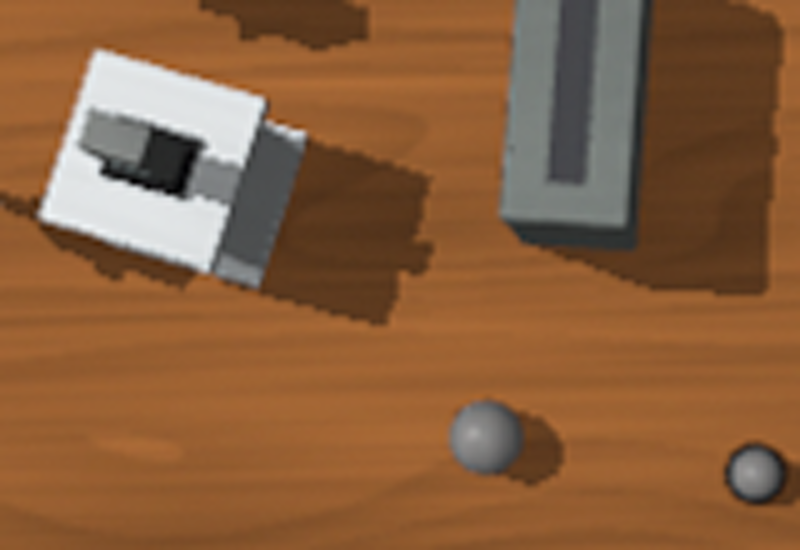

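View pics/t2.png

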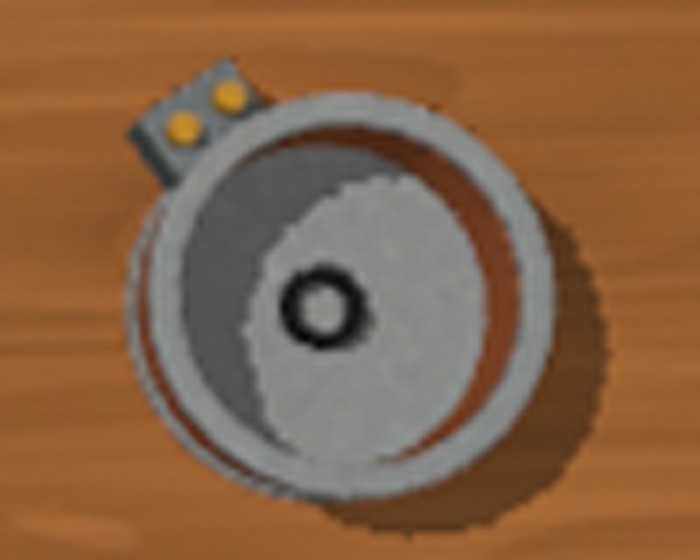

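View pics/s2.png

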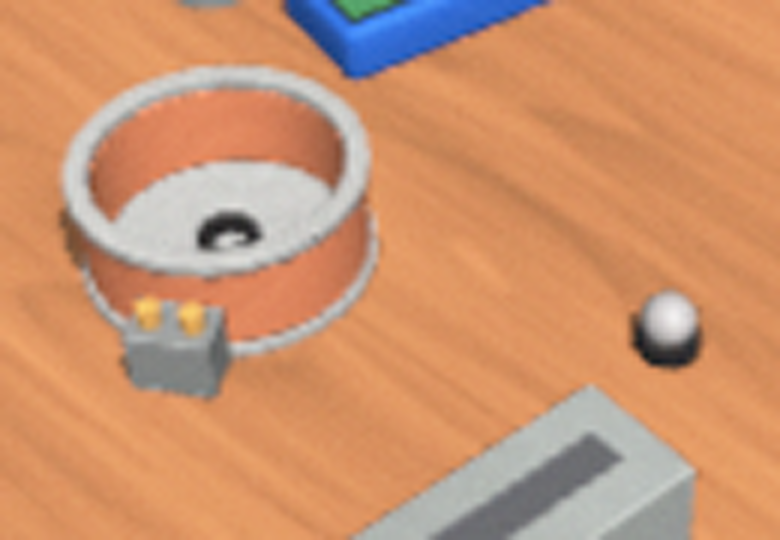

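View pics/s1.png

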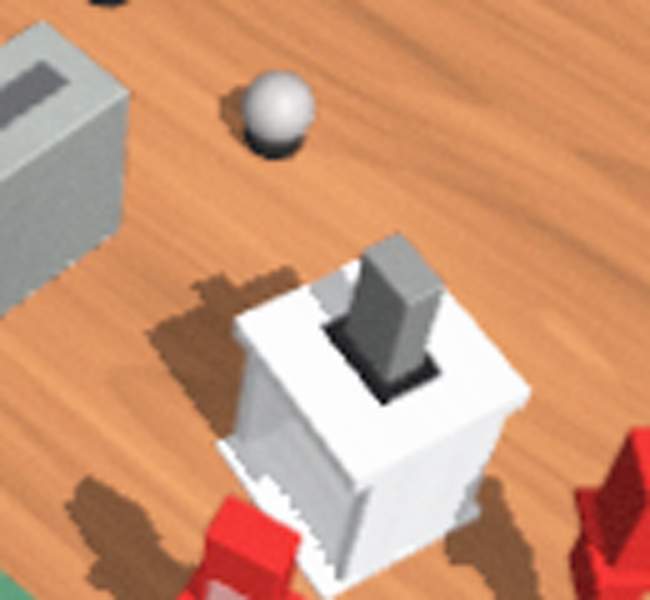

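```bash
cat > m.py <<'E'
from h import *
import pickle
t,s=pickle.load(open("d0.pkl","rb"))
T=lambda u,v,x0,y0,k:((u+.5)/k-.5+x0,(v+.5)/k-.5+y0)
t1=lambda u,v:T(u,v,110,145,5); t2=lambda u,v:T(u,v,290,155,7); s2=lambda u,v:T(u,v,160,120,6); s1=lambda u,v:T(u,v,250,180,5)
def show(n,d,p,z): print(n,(atz(d,*p,z)*1000).round(1))
if __name__=="__main__":
    show("ball t",t,t1(487,437),.027);show("ball s",s,s1(280,107),.027); print(tri(t,t1(487,437),s,s1(280,107)))
    show("small t",t,t1(756,473),.021);show("small s",s,s2(668,318),.021)
    show("rim t",t,t2(352,295),.065); show("seat t",t,t2(324,308),.016); show("seat s",s,s2(230,233),.016)
    for p in [(63,177),(371,177),(217,67),(217,273)]: show("rim s",s,s2(*p),.065)
    for p in [(184,128),(231,96)]: show("post t",t,t2(*p),.042)
    for p in [(148,310),(192,318)]: show("post s",s,s2(*p),.042)
    for p in [(97,48),(268,97),(212,272),(38,220)]: show("plate t",t,t1(*p),.112)
    for p in [(237,323),(530,390),(360,487)]: show("plate s",s,s1(*p),.112)
    for p in [(92,108),(152,125),(140,170),(78,148)]: show("handle t",t,t1(*p),.177)
    for p in [(363,243),(400,233),(442,290),(403,303)]: show("handle s",s,s1(*p),.177)
    for p in [(513,-1),(640,-1),(500,217),(628,228)]: show("box t",t,t1(*p),.118)
    # box far/near corners
E
python3 m.py
```

```text
ball t [464.9  67.6  27. ]
ball s [462.8  67.8  27. ]
[0.46445527 0.06797135 0.02861942]
small t [442.1 -77.3  21. ]
small s [441.6 -78.3  21. ]
rim t [ 548.5 -287.3   65. ]
seat t [ 548.4 -287.1   16. ]
seat s [ 547.5 -288.    16. ]
rim s [ 608.5 -335.1   65. ]
rim s [ 503.  -223.4   65. ]
rim s [ 499.3 -346.1   65. ]
rim s [ 600.4 -226.2   65. ]
post t [ 617.1 -230.5   42. ]
post t [ 629.2 -249.3   42. ]
post s [ 626.6 -251.2   42. ]
post s [ 615.4 -231.5   42. ]
plate t [664.9 253.8 112. ]
plate t [637.6 167.1 112. ]
plate t [549.2 195.  112. ]
plate t [577.5 282.5 112. ]
plate s [637.3 169.6 112. ]
plate s [577.8 281.2 112. ]
plate s [664.6 256.2 112. ]
handle t [621.8 235.8 177. ]
handle t [613.  207.4 177. ]
handle t [591.6 212.9 177. ]
handle t [602.8 242.2 177. ]
handle s [608.8 205.5 177. ]
handle s [594.3 213.5 177. ]
handle s [605.9 242.2 177. ]
handle s [621.8 234.6 177. ]
box t [683.9  41.8 118. ]
box t [682.5 -22.5 118. ]
box t [572.8  49.7 118. ]
box t [565.8 -14.2 118. ]
```

```bash
cat > w.py <<'E'
import sys
from h import *
from rig import read_state
def st(v=1):
    s=read_state(); M=rot(s["tool_rot"]); p=np.array(s["tcp_pos"])*1000
    if v: print("t",round(s["clock"],2),"p",p.round(1),"yaw",np.degrees(np.arctan2(M[1,0],M[0,0])).round(2),"ydir",M[:,1].round(3),"F",np.round(s["force"],1),"w",round(s["gripper_width"]*1000,1),"q",np.round(s["joint_pos"],2))
    return s,M,p
def to(x,y,z,yaw=None):
    s,M,p=st()
    d=M.T@(np.array([x,y,z])-p); print("tool shift mm",d.round(1),"rows@30",(np.linalg.norm(d)/30).round(1))
    c=yaw if yaw is not None else np.degrees(np.arctan2(M[1,0],M[0,0])); c=np.radians(c)
    W=np.array([[np.cos(c),0,np.sin(c)],[np.sin(c),0,-np.cos(c)],[0,-1,0]]).T
    W=np.array([[np.cos(c),np.sin(c),0],[0,0,-1],[-np.sin(c),np.cos(c),0]]).T
    rv=R.from_matrix(M.T@W).as_rotvec(degrees=True); print("tool turn deg",rv.round(2))
if __name__=="__main__":
    a=[float(x) for x in sys.argv[1:]]
    to(*a) if a else st()
E
python3 -c "
from w import *
s,M,p=st();print(M.round(3))"
python3 w.py 146.7 632.8 244.4 -17.5; python3 w.py 464.5 68 244
```

```text
t 0.2 p [146.8 632.9 244.8] yaw 76.94 ydir [-0.    -0.001 -1.   ] F [ 0.6 -0.1 -0.5] w 85.7 q [-1.44  0.33  0.04  1.47 -0.01  1.34 -0.06]
[[ 0.226 -0.    -0.974]
 [ 0.974 -0.001  0.226]
 [-0.001 -1.    -0.   ]]
t 0.2 p [146.8 632.9 244.8] yaw 76.94 ydir [-0.    -0.001 -1.   ] F [ 0.6 -0.1 -0.5] w 85.7 q [-1.44  0.33  0.04  1.47 -0.01  1.34 -0.06]
tool shift mm [-0.2  0.4  0. ] rows@30 0.0
tool turn deg [ 5.000e-02  9.444e+01 -4.000e-02]
t 0.2 p [146.8 632.9 244.8] yaw 76.94 ydir [-0.    -0.001 -1.   ] F [ 0.6 -0.1 -0.5] w 85.7 q [-1.44  0.33  0.04  1.47 -0.01  1.34 -0.06]
tool shift mm [-478.6    1.3 -437.1] rows@30 21.6
tool turn deg [ 0.    0.   -0.06]
```

```bash
python3 -m jog '[[0,-1,0,0,6.75,0],[0,-1,0,0,6.75,0],[0,-1,0,0,6.75,0],[0,-1,0,0,6.75,0],[0,-1,0,0,6.75,0],[0,-1,0,0,6.75,0],[0,-1,0,0,6.75,0],[0,-1,0,0,6.75,0],[0,-1,0,0,6.75,0],[0,-1,0,0,6.75,0],[0,-1,0,0,6.75,0],[0,-1,0,0,6.75,0],[0,-1,0,0,6.75,0],[0,-1,0,0,6.75,0],[0,0,0,0,0,0]]' 0; python3 w.py 464.5 68 244 -17.5
```

```text
clock: 1.45
tcp_pos: [0.1467, 0.6332, 0.2593]
tool_rot: [-0.698, 0.699, -0.11, 0.11]
force: [0.4, -0.3, 0.2]
gripper_width: 0.0851
t 1.45 p [146.7 633.2 259.3] yaw -17.87 ydir [ 0. -0. -1.] F [ 0.4 -0.3  0.2] w 85.1 q [-1.62  0.33  0.28  1.46 -0.09  1.37 -1.66]
tool shift mm [ 475.9   15.4 -440.4] rows@30 21.6
tool turn deg [ 0.01 -0.37  0.  ]
```

```bash
python3 -m jog '[[12,0,-11,0,0,0],[24,0,-22,0,0,0],[25,0,-23,0,0,0],[25,0,-23,0,0,0],[25,0,-23,0,0,0],[25,0,-23,0,0,0],[25,0,-23,0,0,0],[25,0,-23,0,0,0],[25,0,-23,0,0,0],[25,0,-23,0,0,0],[25,0,-23,0,0,0],[25,0,-23,0,0,0],[25,0,-23,0,0,0],[25,0,-23,0,0,0],[25,0,-23,0,0,0],[25,0,-23,0,0,0],[25,0,-23,0,0,0],[25,0,-23,0,0,0],[25,0,-24,0,0,0],[15,0,-15,0,0,0]]' ; python3 w.py 464.5 68 130 -17.5
```

```text
clock: 3.12
tcp_pos: [0.4691, 0.0665, 0.2596]
tool_rot: [0.699, -0.699, 0.107, -0.108]
force: [0.9, -0.2, -0.5]
gripper_width: 0.0854
t 3.12 p [469.1  66.5 259.6] yaw -17.47 ydir [ 0.001  0.    -1.   ] F [ 0.9 -0.2 -0.5] w 85.4 q [-1.14 -0.12  0.86  1.89  0.09  1.33 -0.61]
tool shift mm [ -5.  129.6   0. ] rows@30 4.3
tool turn deg [-0.02  0.03  0.06]
```

```bash
python3 -m jog '[[-3,30,0,0,0,0],[-2,35,0,0,0,0],[0,35,0,0,0,0],[0,35,0,0,0,0],[0,25,0,0,0,0],[0,0,0,0,0,0],[0,0,0,0,0,0]]' ; python3 w.py 464.5 68 26 -17.5
python3 - <<'E'
from rig import *
from h import *
t=get_image("top");s=get_image("scene")
crop(t,160,180,110,100,5,"pics/t3.png"); crop(s,240,130,130,110,5,"pics/s3.png")
E
```

```text
clock: 3.7
tcp_pos: [0.4626, 0.0709, 0.0991]
tool_rot: [-0.698, 0.7, -0.108, 0.107]
force: [0.3, 0.1, 0.7]
gripper_width: 0.0855
t 3.7 p [462.6  70.9  99.1] yaw -17.44 ydir [-0.002 -0.002 -1.   ] F [0.3 0.1 0.7] w 85.5 q [-1.11  0.13  0.92  2.1  -0.12  0.97 -0.42]
tool shift mm [ 2.8 73.1 -2. ] rows@30 2.4
tool turn deg [ 0.17  0.06 -0.07]
```

View pics/s3.png

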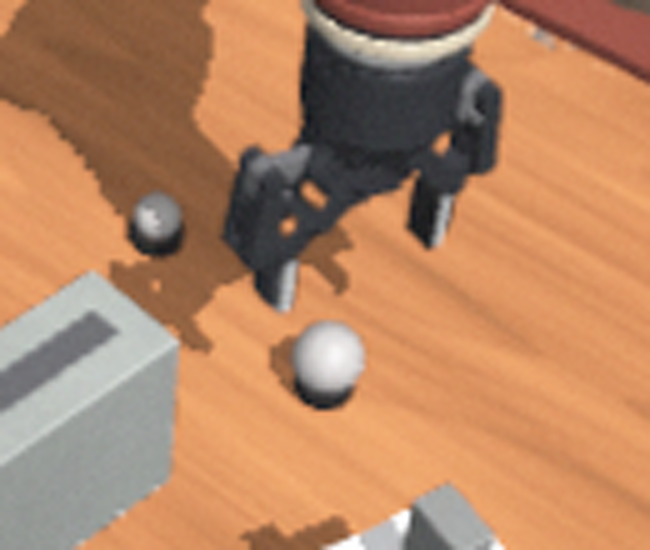

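```bash
python3 - <<'E'
from w import *
import pickle
t,s=pickle.load(open("d0.pkl","rb"))
_,M,p=st()
for n,o in [("tcp",[0,0,0]),("tip+",[43,1,0]),("tip-",[-43,1,0]),("tip+z",[0,1,43])]:
    P=(p+M@np.array(o))/1000; u=proj(s,P)[0]; print(n,u.round(1),((u-[240,130])*5).round(0))
E
```

```text
t 3.8 p [464.2  71.7 100.9] yaw -17.47 ydir [ 0.002  0.001 -1.   ] F [ 0.2 -0.7  0.3] w 85.2 q [-1.11  0.12  0.93  2.1  -0.12  0.97 -0.42]
tcp [309.5 183.5] [347. 268.]
tip+ [295.4 189.8] [277. 299.]
tip- [323. 178.] [415. 240.]
tip+z [319.3 194.7] [396. 324.]
```

View pics/t3.png

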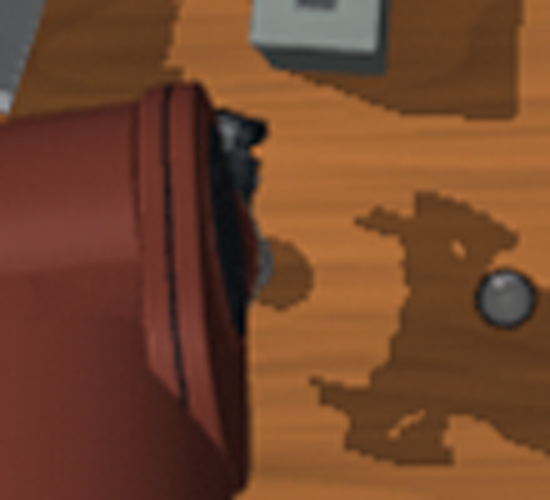

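```bash
python3 -m jog '[[1,10,-2,0,0,0],[0,15,-1,0,0,0],[0,15,0,0,0,0],[0,15,0,0,0,0],[0,12,0,0,0,0],[0,8,0,0,0,0],[0,0,0,0,0,0],[0,0,0,0,0,0],[0,0,0,0,0,0]]' ; python3 w.py 464.5 68 26 -17.5
```

```text
clock: 4.55
tcp_pos: [0.4641, 0.0688, 0.0255]
tool_rot: [0.699, -0.698, 0.107, -0.108]
force: [-0.4, 0.2, -0.3]
gripper_width: 0.0853
t 4.55 p [464.1  68.8  25.5] yaw -17.53 ydir [ 0.002  0.001 -1.   ] F [-0.4  0.2 -0.3] w 85.3 q [-1.01  0.29  0.86  2.15 -0.31  0.82 -0.26]
tool shift mm [ 0.6 -0.5 -0.6] rows@30 0.0
tool turn deg [-0.08 -0.03  0.07]
```

```bash
python3 -m jog '[[0,0,0,0,0,0],[0,0,0,0,0,0],[0,0,0,0,0,0],[0,0,0,0,0,0],[0,0,0,0,0,0],[0,0,0,0,0,0],[0,0,0,0,0,0],[0,0,0,0,0,0],[0,0,0,0,0,0],[0,0,0,0,0,0]]' 255; python3 w.py
```

```text
clock: 5.38
tcp_pos: [0.4646, 0.0684, 0.025]
tool_rot: [0.699, -0.699, 0.107, -0.109]
force: [2.6, -1.4, 6.0]
gripper_width: 0.0374
t 5.38 p [464.6  68.4  25. ] yaw -17.57 ydir [ 0.002  0.    -1.   ] F [ 2.6 -1.4  6. ] w 37.4 q [-1.01  0.29  0.86  2.15 -0.31  0.82 -0.26]
```

```bash
python3 -m jog '[[0,-1,0,0,0,0],[0,-3,0,0,0,0],[0,-6,0,0,0,0],[0,-10,0,0,0,0],[0,-15,0,0,0,0],[0,-20,0,0,0,0],[0,-20,0,0,0,0],[0,-20,0,0,0,0],[0,0,0,0,0,0]]'; python3 w.py
python3 - <<'E'
from rig import *
from h import *
s=get_image("scene")
crop(s,240,110,130,110,5,"pics/s4.png")
E
```

```text
clock: 6.13
tcp_pos: [0.465, 0.0686, 0.1229]
tool_rot: [0.7, -0.698, 0.107, -0.109]
force: [1.6, -0.6, -1.1]
gripper_width: 0.0375
t 6.13 p [465.   68.6 122.9] yaw -17.6 ydir [ 0.004  0.003 -1.   ] F [ 1.6 -0.6 -1.1] w 37.5 q [-1.14  0.08  0.95  2.08 -0.07  1.02 -0.46]
```

View pics/s4.png

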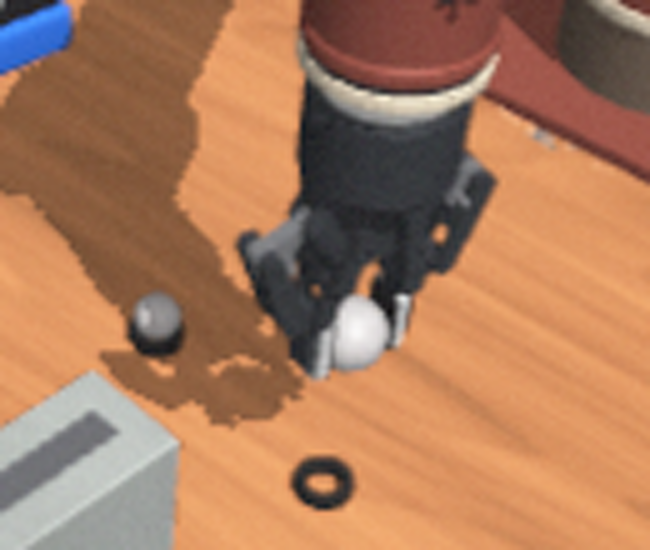

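```bash
python3 - <<'E'
from w import *
import pickle
t,s=pickle.load(open("d0.pkl","rb"))
_,M,p=st()
o,r=ray(s,240+357.5/5-.5,110+331.5/5-.5); o=o*1000; 
for zz in [120,124,128,132]:
    q=o+r*(zz-o[2])/r[2]; print(zz,(M.T@(q-p)).round(1))
E
python3 w.py 548 -287.5 180 -17.5
```

```text
t 6.18 p [464.2  69.  121.2] yaw -17.54 ydir [ 0.003  0.003 -1.   ] F [ 0.1 -0.7 -2.9] w 37.4 q [-1.14  0.08  0.95  2.08 -0.08  1.02 -0.46]
120 [-7.5  1.2 -4.1]
124 [-4.9 -2.8 -1. ]
128 [-2.2 -6.8  2. ]
132 [  0.5 -10.8   5. ]
t 6.18 p [464.2  69.  121.2] yaw -17.54 ydir [ 0.003  0.003 -1.   ] F [ 0.1 -0.7 -2.9] w 37.4 q [-1.14  0.08  0.95  2.08 -0.08  1.02 -0.46]
tool shift mm [ 187.5  -59.6 -314.5] rows@30 12.4
tool turn deg [-0.2  -0.04  0.1 ]
```

```bash
python3 -m jog '[[0,-15,0,0,0,0],[4,-15,-7,0,0,0],[8,-15,-13,0,0,0],[12,-15,-20,0,0,0],[14,0,-23,0,0,0],[14,0,-24,0,0,0],[14,0,-24,0,0,0],[14,0,-24,0,0,0],[14,0,-24,0,0,0],[14,0,-24,0,0,0],[14,0,-24,0,0,0],[14,0,-24,0,0,0],[14,0,-23,0,0,0],[14,0,-23,0,0,0],[12,0,-20,0,0,0],[8,0,-12,0,0,0],[4,0,-6,0,0,0],[0,0,0,0,0,0],[0,0,0,0,0,0],[0,0,0,0,0,0]]'; python3 w.py 548 -287.5 90 -17.5
```

```text
clock: 7.85
tcp_pos: [0.5474, -0.2871, 0.1789]
tool_rot: [0.699, -0.699, 0.108, -0.107]
force: [-0.0, 0.5, -2.4]
gripper_width: 0.0371
t 7.85 p [ 547.4 -287.1  178.9] yaw -17.48 ydir [-0.001  0.001 -1.   ] F [-0.   0.5 -2.4] w 37.1 q [-0.36  0.47  1.02  1.67 -0.42  1.24  0.45]
tool shift mm [ 0.7 88.9 -0.3] rows@30 3.0
tool turn deg [-0.04  0.02 -0.05]
```

```bash
python3 -m jog '[[0,15,0,0,0,0],[1,20,0,0,0,0],[0,20,0,0,0,0],[0,15,0,0,0,0],[0,9,0,0,0,0],[0,0,0,0,0,0],[0,0,0,0,0,0],[0,0,0,0,0,0]]'; python3 w.py 548 -287.5 33 -17.5
python3 - <<'E'
from rig import *
from h import *
s=get_image("scene"); t=get_image("top")
crop(s,140,80,130,110,6,"pics/s5.png")
crop(t,280,140,110,100,5,"pics/t5.png")
E
```

```text
clock: 8.52
tcp_pos: [0.5489, -0.2892, 0.1014]
tool_rot: [-0.699, 0.699, -0.107, 0.108]
force: [-0.2, 0.1, -2.3]
gripper_width: 0.0374
t 8.52 p [ 548.9 -289.2  101.4] yaw -17.55 ydir [ 0.001 -0.001 -1.   ] F [-0.2  0.1 -2.3] w 37.4 q [-0.3   0.55  0.96  1.74 -0.5   1.11  0.5 ]
tool shift mm [-1.5 68.4  1.3] rows@30 2.3
tool turn deg [ 0.01 -0.05  0.08]
```

View pics/s5.png

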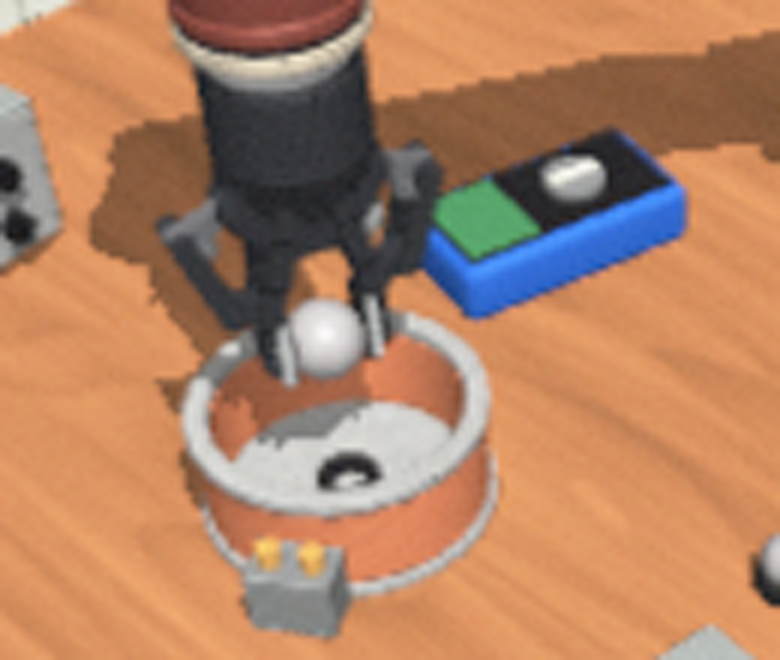

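View pics/t5.png

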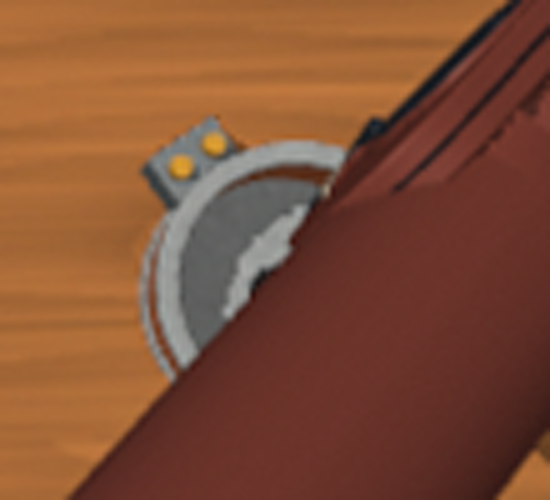

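```bash
python3 - <<'E'
from w import *
import pickle
t,s=pickle.load(open("d0.pkl","rb"))
_,M,p=st()
u=(140+326.5/6-.5,80+340.5/6-.5)
o,r=ray(s,*u); o=o*1000; 
for zz in [98,101,104,107,110]:
    q=o+r*(zz-o[2])/r[2]; print(zz,q.round(1),(M.T@(q-p)).round(1))
E
```

```text
t 8.62 p [ 549.  -289.3  101.4] yaw -17.55 ydir [ 0.002 -0.001 -1.   ] F [-0.4 -0.2 -2.5] w 36.9 q [-0.3   0.55  0.96  1.74 -0.5   1.11  0.5 ]
98 [ 544.  -295.1   98. ] [-3.   3.4 -7.1]
101 [ 546.1 -292.   101. ] [-1.9  0.4 -3.5]
104 [ 548.2 -288.9  104. ] [-0.8 -2.6  0.1]
107 [ 550.3 -285.8  107. ] [ 0.2 -5.6  3.7]
110 [ 552.4 -282.7  110. ] [ 1.3 -8.6  7.3]
```

```bash
python3 -m jog '[[-1,8,1,0,0,0],[-0.5,14,0.3,0,0,0],[0,14,0,0,0,0],[0,12,0,0,0,0],[0,8,0,0,0,0],[0,5,0,0,0,0],[0,2,0,0,0,0],[0,0,0,0,0,0],[0,0,0,0,0,0],[0,0,0,0,0,0]]'; python3 w.py 548 -287.5 31 -17.5
python3 - <<'E'
from rig import *
from h import *
s=get_image("scene")
crop(s,140,100,110,90,7,"pics/s6.png")
E
```

```text
clock: 9.45
tcp_pos: [0.5477, -0.2875, 0.0379]
tool_rot: [-0.699, 0.699, -0.108, 0.108]
force: [-0.5, -0.1, -2.7]
gripper_width: 0.0376
t 9.45 p [ 547.7 -287.5   37.9] yaw -17.56 ydir [ 0.001 -0.    -1.   ] F [-0.5 -0.1 -2.7] w 37.6 q [-0.26  0.62  0.89  1.79 -0.56  1.01  0.55]
tool shift mm [0.3 6.9 0.1] rows@30 0.2
tool turn deg [ 0.01 -0.06  0.05]
```

View pics/s6.png

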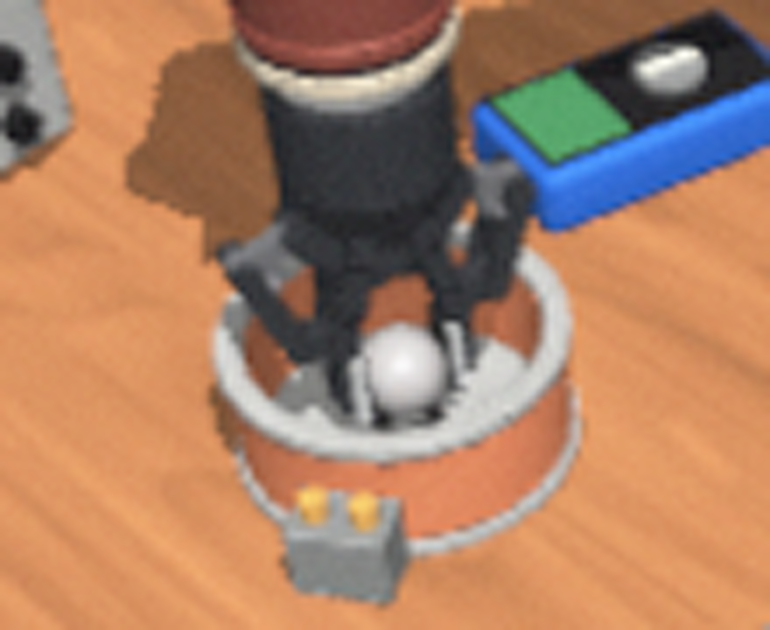

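```bash
python3 -m jog '[[0,1,0,0,0,0],[0,1,0,0,0,0],[0,1,0,0,0,0],[0,1,0,0,0,0],[0,1,0,0,0,0],[0,0,0,0,0,0],[0,0,0,0,0,0]]'; python3 -m jog '[[0,0.5,0,0,0,0],[0,0.5,0,0,0,0],[0,0,0,0,0,0]]'; python3 w.py
```

```text
clock: 10.08
tcp_pos: [0.5474, -0.2872, 0.0323]
tool_rot: [-0.699, 0.699, -0.108, 0.108]
force: [-0.2, -0.7, -1.2]
gripper_width: 0.0373
clock: 10.33
tcp_pos: [0.5477, -0.2874, 0.0317]
tool_rot: [-0.699, 0.699, -0.108, 0.108]
force: [-1.0, 1.2, 2.7]
gripper_width: 0.0375
t 10.33 p [ 547.7 -287.4   31.7] yaw -17.55 ydir [ 0.001 -0.    -1.   ] F [-1.   1.2  2.7] w 37.5 q [-0.26  0.63  0.89  1.79 -0.57  1.    0.55]
```

```bash
python3 -m jog '[[0,0,0,0,0,0],[0,0,0,0,0,0],[0,0,0,0,0,0],[0,0,0,0,0,0],[0,0,0,0,0,0],[0,0,0,0,0,0]]' 60; python3 w.py
python3 - <<'E'
from rig import *
from h import *
s=get_image("scene")
crop(s,140,100,110,90,7,"pics/s7.png")
E
```

```text
clock: 10.83
tcp_pos: [0.5474, -0.2872, 0.0313]
tool_rot: [0.699, -0.699, 0.108, -0.108]
force: [-0.3, 0.1, 0.3]
gripper_width: 0.0652
t 10.83 p [ 547.4 -287.2   31.3] yaw -17.56 ydir [-0.  0. -1.] F [-0.3  0.1  0.3] w 65.2 q [-0.26  0.63  0.89  1.79 -0.57  1.    0.55]
```

View pics/s7.png

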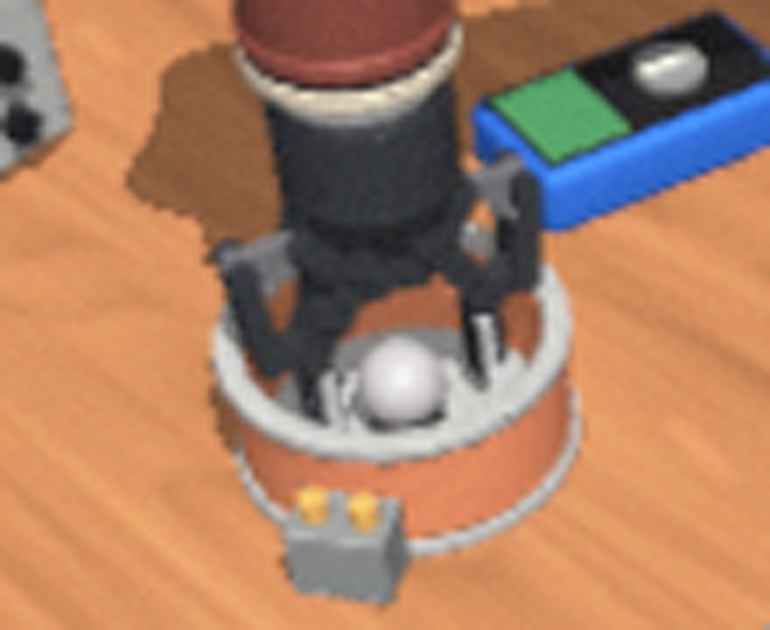

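Ball released, sitting at about crop (401,380) on the seat. Next I lift straight up.

```bash
python3 -m jog '[[0,-4,0,0,0,0],[0,-8,0,0,0,0],[0,-15,0,0,0,0],[0,-20,0,0,0,0],[0,-25,0,0,0,0],[0,-30,0,0,0,0],[0,-30,0,0,0,0],[0,-30,0,0,0,0],[0,-30,0,0,0,0],[0,-30,0,0,0,0],[0,-10,0,0,0,0],[0,0,0,0,0,0]]'; python3 w.py 607.5 224.5 260 -17.5
python3 - <<'E'
from rig import *
from h import *
s=get_image("scene")
crop(s,140,100,110,90,7,"pics/s8.png")
E
```

```text
clock: 11.88
tcp_pos: [0.5481, -0.2885, 0.2676]
tool_rot: [-0.698, 0.699, -0.106, 0.11]
force: [0.5, -0.7, -1.0]
gripper_width: 0.0652
t 11.88 p [ 548.1 -288.5  267.6] yaw -17.59 ydir [ 0.005 -0.002 -1.   ] F [ 0.5 -0.7 -1. ] w 65.2 q [-0.39  0.4   1.07  1.55 -0.36  1.39  0.4 ]
tool shift mm [-98.5   7.  506.9] rows@30 17.2
tool turn deg [ 0.   -0.09  0.32]
```

View pics/s8.png

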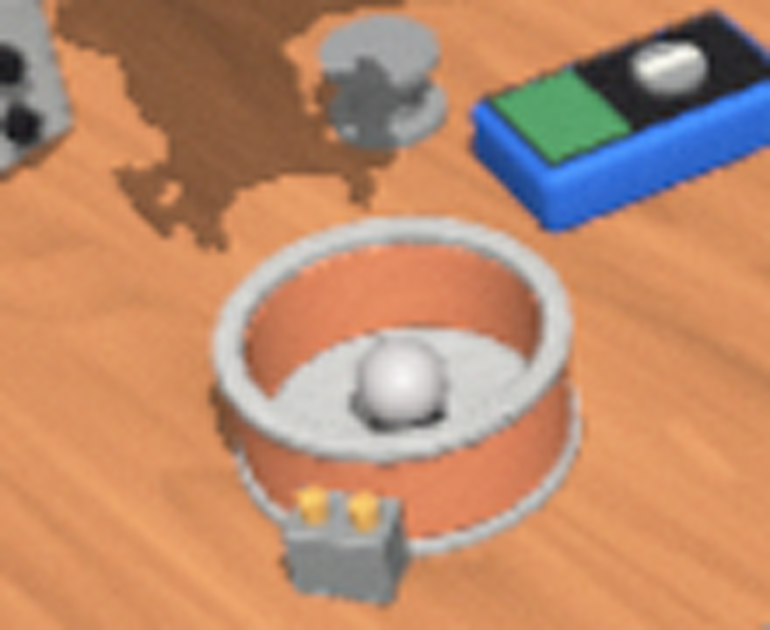

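```bash
python3 -m jog '[[-2,0,10,0,0,0],[-4,0,20,0,0,0],[-6,0,30,0,0,0],[-6,0,31,0,0,0],[-6,0,31,0,0,0],[-6,0,31,0,0,0],[-6,0,31,0,0,0],[-6,0,31,0,0,0],[-6,0,31,0,0,0],[-6,0,31,0,0,0],[-6,0,31,0,0,0],[-6,0,31,0,0,0],[-6,0,31,0,0,0],[-6,0,31,0,0,0],[-6,0,31,0,0,0],[-6,0,30,0,0,0],[-5,0,24,0,0,0],[-3,0,14,0,0,0],[-1,0,8,0,0,0],[0,0,0,0,0,0]]' 0; python3 -m jog '[[0,0,0,0,0,0],[0,0,0,0,0,0]]'; python3 w.py 607.5 224.5 220 -17.5
python3 - <<'E'
from rig import *
from h import *
s=get_image("scene")
crop(s,270,150,120,140,4,"pics/s9.png")
E
```

```text
clock: 13.6
tcp_pos: [0.6056, 0.2285, 0.2623]
tool_rot: [-0.698, 0.699, -0.108, 0.107]
force: [-0.8, 0.0, -0.6]
gripper_width: 0.0855
clock: 13.77
tcp_pos: [0.6064, 0.2246, 0.2634]
tool_rot: [-0.698, 0.699, -0.109, 0.109]
force: [0.3, -0.4, -0.2]
gripper_width: 0.0854
t 13.77 p [606.4 224.6 263.4] yaw -17.71 ydir [ 0.    -0.001 -1.   ] F [ 0.3 -0.4 -0.2] w 85.4 q [-1.12  0.45  0.97  1.48 -0.37  1.41 -0.44]
tool shift mm [ 1.1 43.4  0.2] rows@30 1.4
tool turn deg [ 0.03 -0.21  0.01]
```

View pics/s9.png

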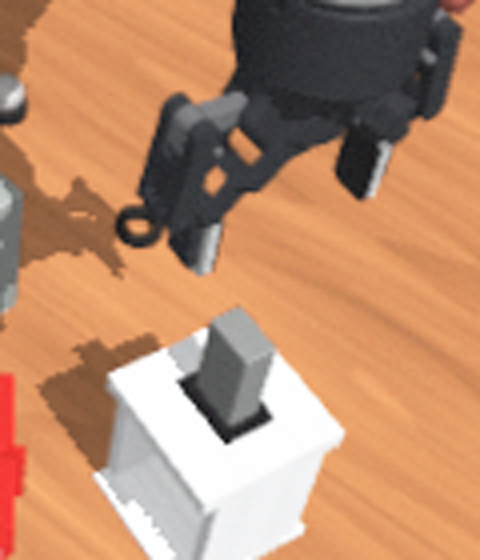

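```bash
python3 -m jog '[[1,10,0,0,0,0],[0,20,0,0,0,0],[0,25,0,0,0,0],[0,25,0,0,0,0],[0,20,0,0,0,0],[0,12,0,0,0,0],[0,6,0,0,0,0],[0,3,0,0,0,0],[0,0,0,0,0,0],[0,0,0,0,0,0],[0,0,0,0,0,0]]'; python3 w.py 607.4 224.5 142 -17.5
python3 - <<'E'
from rig import *
from h import *
s=get_image("scene")
crop(s,270,150,120,140,4,"pics/s10.png")
E
```

```text
clock: 14.73
tcp_pos: [0.6078, 0.2268, 0.1435]
tool_rot: [0.699, -0.698, 0.107, -0.108]
force: [-0.8, 0.2, 1.5]
gripper_width: 0.0856
t 14.73 p [607.8 226.8 143.5] yaw -17.56 ydir [ 0.002  0.001 -1.   ] F [-0.8  0.2  1.5] w 85.6 q [-1.09  0.54  0.91  1.63 -0.45  1.2  -0.39]
tool shift mm [ 0.3  1.5 -2.3] rows@30 0.1
tool turn deg [-0.07 -0.06  0.07]
```

View pics/s10.png

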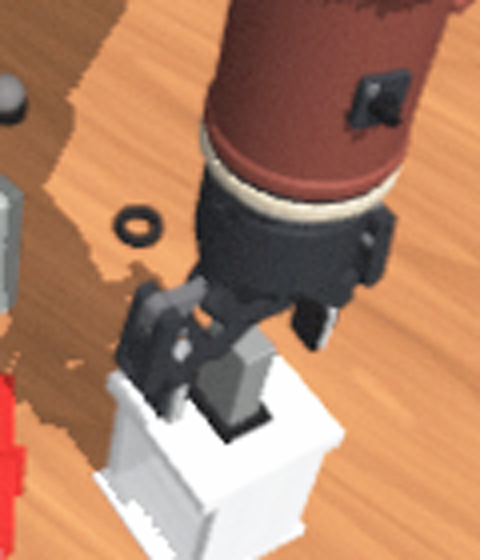

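Fingers straddle the handle (crop 235,385). I'll correct 2 mm in tool z, then close.

```bash
python3 -m jog '[[0,0.5,-2,0,0,0],[0,0,0,0,0,0],[0,0,0,0,0,0]]'; python3 w.py 607.4 224.5 142 -17.5;  python3 -m jog '[[0,0,0,0,0,0],[0,0,0,0,0,0],[0,0,0,0,0,0],[0,0,0,0,0,0],[0,0,0,0,0,0],[0,0,0,0,0,0],[0,0,0,0,0,0],[0,0,0,0,0,0],[0,0,0,0,0,0],[0,0,0,0,0,0],[0,0,0,0,0,0],[0,0,0,0,0,0]]' 255; python3 w.py
```

```text
clock: 15.03
tcp_pos: [0.6066, 0.2246, 0.1421]
tool_rot: [0.699, -0.699, 0.108, -0.108]
force: [-0.2, 0.3, -0.2]
gripper_width: 0.0853
t 15.03 p [606.6 224.6 142.1] yaw -17.56 ydir [ 0.  0. -1.] F [-0.2  0.3 -0.2] w 85.3 q [-1.09  0.54  0.91  1.63 -0.45  1.2  -0.38]
tool shift mm [0.8 0.1 0.1] rows@30 0.0
tool turn deg [-0.01 -0.06  0.01]
clock: 16.03
tcp_pos: [0.6066, 0.2249, 0.1419]
tool_rot: [0.699, -0.699, 0.108, -0.108]
force: [0.2, -0.4, 0.9]
gripper_width: 0.0192
t 16.03 p [606.6 224.9 141.9] yaw -17.55 ydir [ 0.  0. -1.] F [ 0.2 -0.4  0.9] w 19.2 q [-1.09  0.54  0.91  1.63 -0.45  1.2  -0.38]
```

```bash
python3 -m jog '[[0,-2,0,0,0,0],[0,-4,0,0,0,0],[0,-6,0,0,0,0],[0,-8,0,0,0,0],[0,-10,0,0,0,0],[0,-10,0,0,0,0],[0,0,0,0,0,0]]'; python3 w.py 607 224.5 282 -17.5;  python3 -m jog '[[0,-10,0,0,0,0],[0,-12,0,0,0,0],[0,-14,0,0,0,0],[0,-14,0,0,0,0],[0,-14,0,0,0,0],[0,-14,0,0,0,0],[0,-14,0,0,0,0],[0,-10,0,0,0,0],[0,-5,0,0,0,0],[0,0,0,0,0,0],[0,0,0,0,0,0],[0,0,0,0,0,0]]' ; python3 w.py 548 -287.5 295 32.4
python3 - <<'E'
from rig import *
from h import *
s=get_image("scene");t=get_image("top")
crop(s,250,100,150,170,3,"pics/s11.png");crop(t,80,120,130,110,5,"pics/t11.png")
E
```

```text
clock: 16.62
tcp_pos: [0.6077, 0.2249, 0.1847]
tool_rot: [0.7, -0.698, 0.107, -0.109]
force: [0.0, 0.5, -1.1]
gripper_width: 0.0195
t 16.62 p [607.7 224.9 184.7] yaw -17.56 ydir [ 0.003  0.001 -1.   ] F [ 0.   0.5 -1.1] w 19.5 q [-1.1   0.5   0.94  1.59 -0.42  1.27 -0.4 ]
tool shift mm [ -0.3 -97.3  -0.4] rows@30 3.2
tool turn deg [-0.14 -0.06  0.14]
clock: 17.62
tcp_pos: [0.6062, 0.2248, 0.288]
tool_rot: [-0.699, 0.699, -0.108, 0.108]
force: [0.2, -0.1, -1.2]
gripper_width: 0.0195
t 17.62 p [606.2 224.8 288. ] yaw -17.55 ydir [-0.001 -0.    -1.   ] F [ 0.2 -0.1 -1.2] w 19.5 q [-1.12  0.44  0.98  1.44 -0.36  1.45 -0.45]
tool shift mm [  99.    -6.7 -506. ] rows@30 17.2
tool turn deg [ 2.000e-02 -4.995e+01 -7.000e-02]
```

View pics/s11.png

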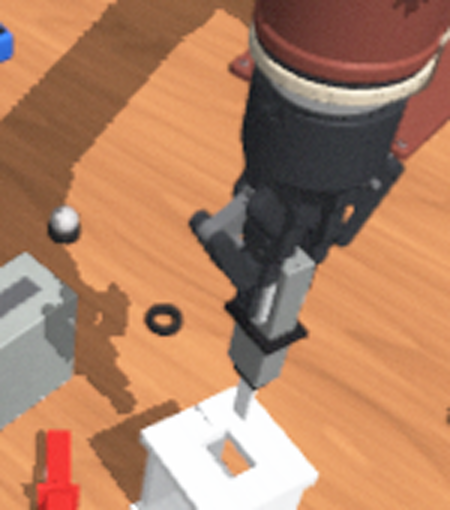

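View pics/t11.png

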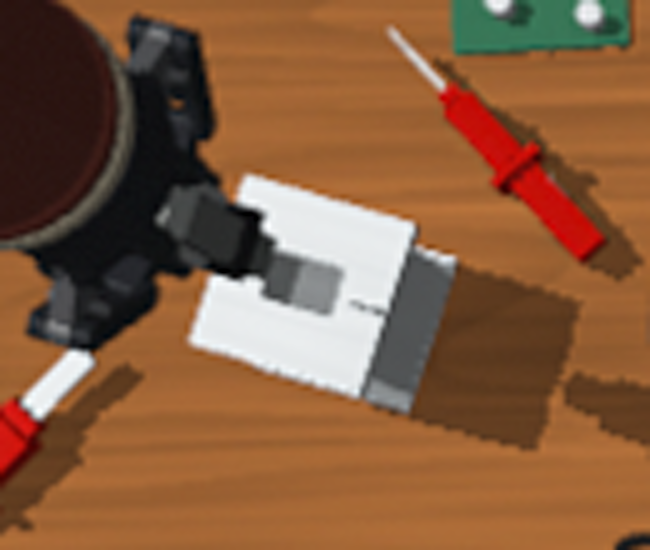

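```bash
python3 - <<'E'
from w import *
import pickle
t,s=pickle.load(open("d0.pkl","rb"))
_,M,p=st()
for o in (130,83,75,30,24): 
    u=proj(s,(p+M@np.array([0,o,0]))/1000)[0]; v=proj(t,(p+M@np.array([0,o,0]))/1000)[0]
    print(o,((u-[250,100])*3).round(0),((v-[80,120])*5).round(0))
E
```

```text
t 17.72 p [606.2 224.8 288. ] yaw -17.55 ydir [-0.001 -0.001 -1.   ] F [-0.8 -0.4 -1.7] w 19.6 q [-1.12  0.44  0.98  1.44 -0.36  1.45 -0.45]
130 [238. 414.] [275. 270.]
83 [249. 373.] [245. 253.]
75 [251. 366.] [239. 250.]
30 [263. 322.] [207. 233.]
24 [265. 316.] [203. 230.]
```

```bash
python3 -m jog '[[2,0,-10,0,0,0],[4,0,-20,0,0,0],[5,0,-28,0,0,0],[6,0,-30,0,0,0],[6,0,-30,0,0,0],[6,0,-30,0,0,0],[6,0,-31,0,0,0],[6,0,-31,0,0,0],[6,0,-31,0,0,0],[6,0,-31,0,0,0],[6,0,-31,0,0,0],[6,0,-31,0,0,0],[6,0,-31,0,0,0],[6,0,-31,0,0,0],[6,0,-30,0,0,0],[6,0,-30,0,0,0],[5,0,-24,0,0,0],[3,0,-16,0,0,0],[2,0,-10,0,0,0],[0,0,0,0,0,0]]';python3 -m jog '[[0,0,0,0,-4,0],[0,0,0,0,-6,0],[0,0,0,0,-6,0],[0,0,0,0,-6,0],[0,0,0,0,-6,0],[0,0,0,0,-6,0],[0,0,0,0,-6,0],[0,0,0,0,-6,0],[0,0,0,0,-4,0],[0,0,0,0,0,0],[0,0,0,0,0,0],[0,0,0,0,0,0]]'; python3 w.py 548 -287.5 240 32.4
```

```text
clock: 19.38
tcp_pos: [0.5451, -0.2921, 0.289]
tool_rot: [-0.698, 0.699, -0.11, 0.11]
force: [-0.1, -0.2, -0.5]
gripper_width: 0.0193
clock: 20.38
tcp_pos: [0.5479, -0.2875, 0.2889]
tool_rot: [0.679, -0.679, -0.197, 0.197]
force: [-0.5, -0.7, -0.5]
gripper_width: 0.0194
t 20.38 p [ 547.9 -287.5  288.9] yaw 32.3 ydir [-0.  0. -1.] F [-0.5 -0.7 -0.5] w 19.4 q [-0.28  0.33  0.9   1.51 -0.26  1.42  1.19]
tool shift mm [ 0.  48.9 -0.1] rows@30 1.6
tool turn deg [-0.01 -0.1   0.  ]
```

Now I look before lowering: tip, ball, coil.

```bash
python3 -m jog '[[0,8,0,0,0,0],[0,12,0,0,0,0],[0,12,0,0,0,0],[0,10,0,0,0,0],[0,7,0,0,0,0],[0,0,0,0,0,0],[0,0,0,0,0,0],[0,0,0,0,0,0]]';  python3 w.py 548 -287.5 193 32.4
python3 - <<'E'
from rig import *
from h import *
s=get_image("scene");t=get_image("top")
crop(s,140,60,110,125,6,"pics/s12.png");crop(t,280,140,110,100,5,"pics/t12.png")
E
```

```text
clock: 21.05
tcp_pos: [0.5485, -0.2877, 0.2402]
tool_rot: [-0.679, 0.679, 0.198, -0.197]
force: [0.2, -0.3, -1.9]
gripper_width: 0.0193
t 21.05 p [ 548.5 -287.7  240.2] yaw 32.44 ydir [ 0. -0. -1.] F [ 0.2 -0.3 -1.9] w 19.3 q [-0.28  0.36  0.89  1.59 -0.29  1.33  1.21]
tool shift mm [-0.3 47.2  0.4] rows@30 1.6
tool turn deg [0.03 0.04 0.01]
```

```bash
python3 - <<'E'
from w import *
import cv2,pickle
t,s=pickle.load(open("d0.pkl","rb"))
im=cv2.imread("pics/s12.png"); print(im.shape)
cv2.imwrite("pics/s12b.png",im[150:750])
_,M,p=st()
for o in (130,83,75,30,24):
    u=proj(s,(p+M@np.array([0,o,0]))/1000)[0]; print(o,((u-[140,60]+.5)*6-.5-[0,150]).round(0))
u=proj(s,[.548,-.2875,.033])[0];print("ball",((u-[140,60]+.5)*6-.5-[0,150]).round(0))
E
```

```text
(750, 660, 3)
t 21.15 p [ 548.6 -287.8  240.5] yaw 32.44 ydir [ 0.001 -0.    -1.   ] F [ 0.2 -0.4 -1.9] w 19.6 q [-0.28  0.36  0.89  1.59 -0.29  1.33  1.21]
130 [325. 301.]
83 [312. 222.]
75 [310. 208.]
30 [296. 127.]
24 [295. 115.]
ball [346. 420.]
```

View pics/s12b.png

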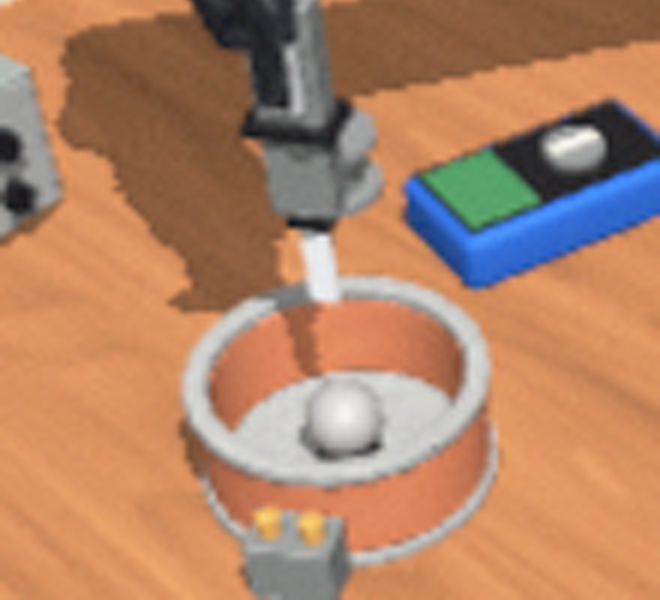

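View pics/t12.png

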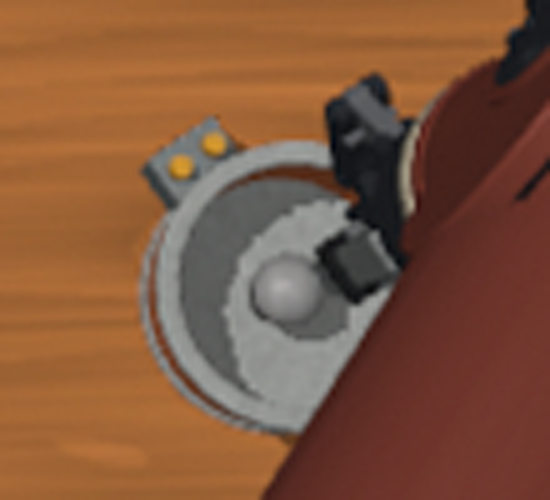

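```bash
python3 - <<'E'
from m import *
show("ball t",t,T(287,288,280,140,5),.033); show("ball s",s,T(343,569,140,60,6),.033)
print(tri(t,T(287,288,280,140,5),s,T(343,569,140,60,6)))
show("tip s",s,T(323,450,140,60,6),.110)
E
python3 -m jog '[[0,6,0,0,0,0],[0,8,0,0,0,0],[0,8,0,0,0,0],[0,6,0,0,0,0],[0,4,0,0,0,0],[0,2,0,0,0,0],[0,0,0,0,0,0],[0,0,0,0,0,0]]';  python3 w.py 547.8 -287.5 193 32.4
```

```text
ball t [ 550.4 -286.7   33. ]
ball s [ 548.8 -288.9   33. ]
[ 0.55031694 -0.28625659  0.03561513]
tip s [ 548.5 -289.6  110. ]
clock: 21.82
tcp_pos: [0.5484, -0.2876, 0.2059]
tool_rot: [-0.679, 0.679, 0.198, -0.198]
force: [0.4, 0.3, -1.4]
gripper_width: 0.0195
t 21.82 p [ 548.4 -287.6  205.9] yaw 32.44 ydir [-0. -0. -1.] F [ 0.4  0.3 -1.4] w 19.5 q [-0.26  0.39  0.87  1.63 -0.31  1.27  1.23]
tool shift mm [-0.4 12.9  0.4] rows@30 0.4
tool turn deg [ 0.01  0.04 -0.01]
```

```bash
python3 -m jog '[[0.5,3,0,0,0,0],[0,3,0.4,0,0,0],[0,2,0,0,0,0],[0,2,0,0,0,0],[0,1,0,0,0,0],[0,1,0,0,0,0],[0,0,0,0,0,0],[0,0,0,0,0,0],[0,0,0,0,0,0],[0,0,0,0,0,0]]';  python3 w.py 549 -287.5 193 32.4
python3 - <<'E'
from w import *
from rig import *
s=get_image("scene");t=get_image("top")
crop(s,140,85,110,90,7,"pics/s13.png");crop(t,300,150,80,80,7,"pics/t13.png")
_,M,p=st()
f=lambda d,P,x,y:((proj(d,P)[0]-[x,y]+.5)*7-.5).round(0)
tip=(p+M@np.array([0,130,0]))/1000
print(f(s,tip,140,85),f(t,tip,300,150),f(s,[.549,-.2875,.033],140,85),f(t,[.549,-.2875,.033],300,150))
E
```

```text
clock: 22.65
tcp_pos: [0.5486, -0.2869, 0.1939]
tool_rot: [-0.679, 0.679, 0.198, -0.198]
force: [-0.1, -0.2, -0.6]
gripper_width: 0.0188
t 22.65 p [ 548.6 -286.9  193.9] yaw 32.45 ydir [ 0. -0. -1.] F [-0.1 -0.2 -0.6] w 18.8 q [-0.26  0.4   0.87  1.65 -0.32  1.25  1.24]
tool shift mm [ 0.   0.9 -0.7] rows@30 0.0
tool turn deg [0.01 0.05 0.  ]
t 22.75 p [ 548.6 -286.9  193.9] yaw 32.44 ydir [ 0. -0. -1.] F [-0.  -0.4 -1.1] w 18.9 q [-0.26  0.4   0.87  1.65 -0.32  1.25  1.24]
[395. 437.] [280. 330.] [402. 491.] [264. 337.]
```

View pics/s13.png

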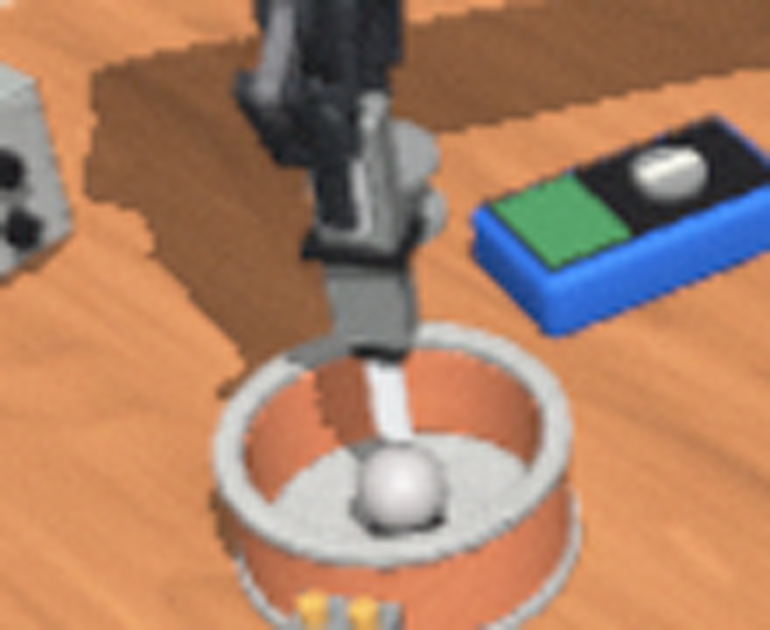

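View pics/t13.png

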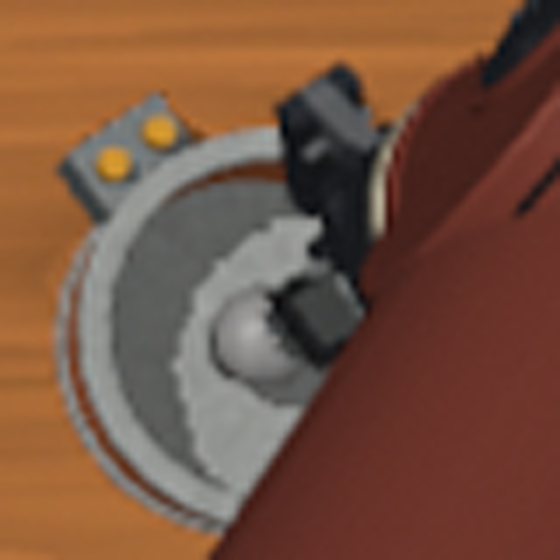

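```bash
python3 -m jog '[[0,0,0,0,0,0],[0,0,0,0,0,0],[0,0,0,0,0,0],[0,0,0,0,0,0]]'; python3 -c "
from rig import *
print(finish_job())"; python3 w.py
```

```text
clock: 23.08
tcp_pos: [0.5485, -0.2869, 0.1939]
tool_rot: [-0.679, 0.679, 0.198, -0.198]
force: [0.8, 0.4, -0.7]
gripper_width: 0.0193
the job is handed in; nothing more can be done
None
the job is handed in; nothing more can be done
```

I lowered the larger ball gently onto the coil's ring seat and let go of it. I then lifted the grey probe out of its stand, carried it over the box, and handed the job in at 23.1 s with the probe held still above the ball. The job reports no verdict.

These are my last checks before handing in:
- **Ball:** it measured about (549, −287.5) mm, roughly 1 mm from the coil axis at (548, −287.5). The two cameras differed by about 2 mm on it.
- **Probe tip:** it sat at about (548.6, −286.9, 64) mm, so within about 1 mm of straight above the ball with a gap of about 11 mm. The tip appeared where I predicted it in the scene camera, but in the top camera the arm and handle hid it.
- **Alignment:** the probe was upright. The tool was turned to 32.4°, matching the terminal block's 32.4° as measured from the first pictures.
- **Forces:** no contact force stood out. When the ball touched the seat the force reading changed by about 5 N, well under the 25 N limit.

No check failed. I didn't re-measure the other things on the bench, but none looked moved in the pictures I viewed.

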